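# Unsnap and slide off a pump controller's terminal cover

## Robot

A 6-joint arm with a two-finger parallel gripper is mounted at the origin on the work surface. World frame = base frame: x ahead of the robot, y to its left, z up, the work surface at z = 0. Lengths are in mm, angles in rad, forces in N, time in s.
With the tool pointing down it reaches from about 375 to 925 mm from the base axis. Payload 5.7 kg.
Tool frame: the origin (TCP) lies at the very end of the fingers, on their centre line; the grasp point (between the pads) lies 19 mm behind it; x points along the fingers, y is the direction in which the jaws open and shut, and the axes are right-handed (so a half turn about x gives the same grasp; the last joint's range is limited). The gripper opens to 85 mm and grips with 20 to 120 N. Pads are 22 mm wide; open, the fingers measure 114 mm over their backs; the gripper's body (76 mm by 85 mm) begins 54 mm behind the grasp point. The pads swing forward as they close: fully open they stand 13 mm farther back than shut.
Start: joints at [-1.427, 0.359, 1.51, -0, 1.272, -0.115], TCP at [153.538, -579.991, 231.267] pointing down, gripper open.
Joint ranges: [-2.97, 2.97], [-1.01, 2.36], [0.21, 2.38], [-0.96, 4.11], [0.2, 2.71], [-2.98, 2.98]. Speed limits (rad/s): [2.39, 2.39, 3.14, 3.14, 3.14, 3.14].

## Interface

Orientations are given as a unit quaternion [w, x, y, z].
In Python, from bench import ctrl gives the robot as it stands. Calls block until the motion is done:
- ctrl.reach(position, orientation): joint-space move of the TCP to a pose.
- ctrl.move_l(position, attitude=None, feed=150): straight line of the TCP; attitude=None keeps the orientation; feed is the mean speed in mm/s.
- ctrl.move_joints(angles): joint-space move.
- ctrl.let_go() and ctrl.grasp(force=None): open the fingers fully, or close them until they stop; force is the grip in N (None keeps the last).
- ctrl.wait(seconds).
- ctrl.solve_ik(position, orientation): joint angles nearest the present ones, or None.
- ctrl.observe(): the state.
- ctrl.get_image(name): name is "scene" or "top" or "wrist"; returns (picture, depth): 400x640x3 uint8, red, green, blue; 400x640 float32, mm along the optical axis (not along the pixel's ray), 0 where there is no reading.
- ctrl.camera_info(name): a dict with "fovy" (degrees; the focal length in pixels is half the picture's height over the tangent of half this angle, whatever the lens; pixels are square), "cx", "cy" (the principal point, pixels), "view" (4x4, takes a point from world to camera coordinates). Camera axes: x right, y down, z forward; pixel columns grow to the right and rows downward; lengths in mm; the calibration is good to about 2 mm. The wrist camera is an equidistant fisheye: a pixel r from the principal point sees the ray r / f radians off the axis. A picture is of the moment at which its call begins: read the wrist's pose just before it. camera_info takes no time and is no camera call; for the wrist camera it gives the pose at the moment of the call.
A pose or a line that the arm cannot do raises ctrl.PlanningError and nothing moves.
- ctrl.hand_in(): hands the job in, once; it reports no verdict.
The state is a dict: "t": time; "q": joint angles; "qvel": joint speeds; "joint_efforts": joint torques, N m; "tcp_pos": TCP position; "tcp_rot": TCP orientation; "contact_force": force on the tool from outside, world axes, zero at the start; "moment": the same for the moment, N m; "gripper_width": opening from 0.0 (shut) to 1.0 (fully open).
Only numpy, scipy, OpenCV 4.12 (cv2) and the standard library are available. Lean on these libraries where they do the work, as an engineer would, in place of code of your own. Each camera call takes 0.05 s, during which the arm holds its last target. There are 200 camera calls.

## Task

On the pump controller clamped in its work holder, press the snap tab fully in to free the grey terminal cover, then push the cover along its seat until it is completely off the controller and lies flat on the holder's landing shelf. Only press and push: do not pick the cover up, and leave the other things on the bench where they are. Finish with the arm clear of everything.

Things in the scene. Friction and masses are not known exactly. Their poses are not given: they have to be found in the camera images.
- unit: Fixed aluminium work holder (plate 300 x 150 x 10 mm) with a mint-green pump controller, x -145 to 12 mm, 110 mm wide, 60 mm high. Origin: centre of the plate's underside. +x is the way the cover slides off, z up. In the controller's top is a trough 56 mm wide along x, floor at z = 35 mm, where the tab stands; it is open at the +x end. A rear block (top z = 57 mm) keeps the cover from going to -x.
- seat (a point): Centre of the cover's seat: two ledges along x beside the trough, top at z = 50 mm of the holder, here at its x = -74.5 mm, y = 0. Side walls guide the cover; thin lips (z 57 to 60 mm, 72 mm apart) over its side edges keep it down. Axes as the holder's.
- shelf (a point): Middle of the landing shelf's top face, at x = 72 mm, y = 0, z = 48 mm of the holder: a flat aluminium block 2 mm below the seat, x 14 to 130 mm, with low side curbs (87 mm apart, top z = 54 mm) and an end stop with its face at x = 130 mm (top z = 62 mm).
- cover: Loose grey plastic terminal cover, about 110 g: a plate 85 (x) x 80 (y) x 5 mm with an upright cross rib. Origin: centre of its underside; axes as the holder's. It starts seated at seat, blocked by the tab at its +x edge. Once freed it slides to +x with 1 to 2 N. It is wholly off the controller at x = 55 mm of the holder or more; against the end stop it is at 87 mm.
- cover_rib (a point): Centre of the cover's rib, which is 6 mm thick (x), 50 mm long (y) and 18 mm high; it stands on the plate 22 mm behind (-x of) the cover's centre, its middle 14 mm and its top 23 mm above the cover's underside. Push on its -x face.
- tab_top (a point): Centre of the top face of the snap tab, a grey plastic block 32 x 32 mm in the trough, right in front of (+x of) the seated cover's edge; at x = -13 mm, y = 0 of the holder. Not pressed, its top is at z = 58 mm, 8 mm above the seat ledges and 3 mm above the cover's plate.
- tab (a joint): Travel of the snap tab straight down, m: 0 out, 0.012 fully in (hard stop, top then at z = 46 mm). It resists with about 4 N and stays where it is left; from about 0.009 the cover passes over it.
- case: Fixed black parts case, 200 x 150 mm, 45 mm high, open on top, with yellow nests; origin: centre of its underside. The holder and the case may have changed places. A bystander.
- gland_nut: loose brass ring nut, 24 mm across, 16 mm high, standing on the work holder's base plate beside the shelf; a bystander; origin: centre of its underside
- cleaner: loose white bottle, 40 mm across, 100 mm tall; a bystander; origin: centre of its underside
- driver: loose screwdriver lying on the bench between the two places, about 200 mm long, along x; a bystander
- screw_bowl: loose steel bowl, 70 mm across, 30 mm high; a bystander; origin: centre of its underside
- relay: loose white block, 32 x 22 x 30 mm, standing between the two places; a bystander; origin: centre of its underside
- motor: loose steel cylinder, 36 mm across, 40 mm high; a bystander; origin: centre of its underside
- carton: loose cardboard box, 90 x 70 x 50 mm; a bystander; origin: centre of its underside

How it is judged (in metres and radians):
On the way, in this order (a step that is already met when the one before it is completed fails the run):
1. the tab is pressed in while the cover still sits in its seat (value of joint tab above 0.009 m and x of cover in the frame of unit below -0.066 m), for 0.1 s.
2. the cover is pushed along its seat over the tab (x of cover in the frame of unit above -0.03 m and z of cover in the frame of unit below 0.058 m), for 0.02 s.
At the end, for the whole second after the job is handed in: The cover lies flat (within 0.05 rad) and at rest on the landing shelf, clear of the controller (its centre 52 mm or more from the holder's centre towards the end stop, within 12 mm of the middle line, its underside at shelf height), and no bystander has moved more than 25 mm (x of cover in the frame of unit between 0.052 and 0.092 m and y of cover in the frame of unit between -0.012 and 0.012 m and z of cover in the frame of unit between 0.044 and 0.053 m and angle between cover's own z axis and vertical below 0.05 rad and linear speed of cover below 0.02 m/s and not (distance of any of gland_nut, cleaner, driver, screw_bowl, relay, motor, carton from where it was at the start of the episode above 0.025 m)); the robot touches nothing.
It fails at once if the cover is lifted more than 12 mm above its seat (z of cover in the frame of unit above 0.062 m).
It fails at once if the cover falls off the holder or is tipped (z of cover in the frame of unit below 0.035 m or angle between cover's own z axis and vertical above 0.3 rad).
It fails at once if a bystander is moved more than 25 mm (distance of any of gland_nut, cleaner, driver, screw_bowl, relay, motor, carton from where it was at the start of the episode above 0.025 m).
It also fails if it takes over 40 s, if anything falls off the work surface, if the arm or the gripper's body presses on something with over 40 N, if the wrist force passes 120 N, or if a joint passes its speed limit or range.

## Working session

There is one attempt and no reset: what is moved stays moved. The work goes in short steps, each a Python script; the robot and the scene stay as the last script left them, time stands still between calls to the robot, and variables do not carry over. Pictures are saved under pics/ and viewed, about 8 in all and at most 12, crops included, and the job is handed in when it is done.

```bash
ls; mkdir -p pics; python3 - <<'E'
from bench import ctrl
import cv2,numpy as np
for n in("top","scene"):
    p,d=ctrl.get_image(n); cv2.imwrite(f"pics/{n}0.png",p[:,:,::-1]); np.savez(f"{n}0.npz",p=p,d=d)
    i=ctrl.camera_info(n); print(n,i,d.min(),d.max())
s=ctrl.observe();print(s)
E
```

```text
pics
top {'fovy': 47.87718437064467, 'cx': 310.5331174767115, 'cy': 196.23693281218132, 'view': array([[ 9.78779821e-04, -9.99798771e-01,  2.00364682e-02,
        -8.90493007e+00],
       [-9.91879202e-01, -3.51887249e-03, -1.27134833e-01,
         5.72183937e+02],
       [ 1.27179756e-01, -1.97493191e-02, -9.91683051e-01,
         1.45285744e+03],
       [ 0.00000000e+00,  0.00000000e+00,  0.00000000e+00,
         1.00000000e+00]])} 0.0 2449.3403
scene {'fovy': 50.89419519393275, 'cx': 323.89100150434246, 'cy': 194.13651359847643, 'view': array([[ 6.67409692e-01,  7.44682709e-01, -3.45918516e-03,
        -3.89644409e+02],
       [ 4.63985812e-01, -4.19464024e-01, -7.80235284e-01,
        -1.99268245e+02],
       [-5.82478729e-01,  5.19131578e-01, -6.25476567e-01,
         1.44077453e+03],
       [ 0.00000000e+00,  0.00000000e+00,  0.00000000e+00,
         1.00000000e+00]])} 0.0 3999.7773
{'t': 0.1, 'q': array([-1.42711599e+00,  3.59441136e-01,  1.51132555e+00,  4.36722666e-05,
        1.27254707e+00, -1.15152625e-01]), 'qvel': array([-0.00011665, -0.0005887 , -0.00415467, -0.00025154,  0.00049843,
       -0.0012014 ]), 'joint_efforts': array([ 2.48872893e-04, -5.28650987e+01, -2.79349583e+01, -1.40607135e-04,
        5.03750460e-03, -3.51766456e-07]), 'tcp_pos': array([ 153.45826399, -579.39426465,  230.53230154]), 'tcp_rot': array([ 0.09064284,  0.70119991,  0.09186014, -0.70118776]), 'contact_force': array([ 0.9039019,  0.6819586, -0.4213083]), 'moment': array([ 0.06954175,  0.03616107, -0.05801894]), 'gripper_width': 0.9978463040469141}
```

View pics/top0.png

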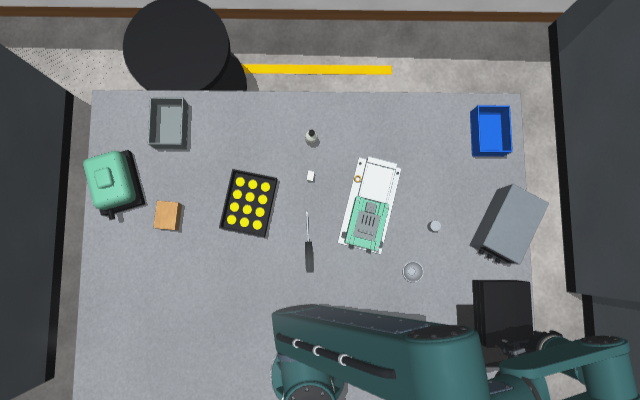

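View pics/scene0.png

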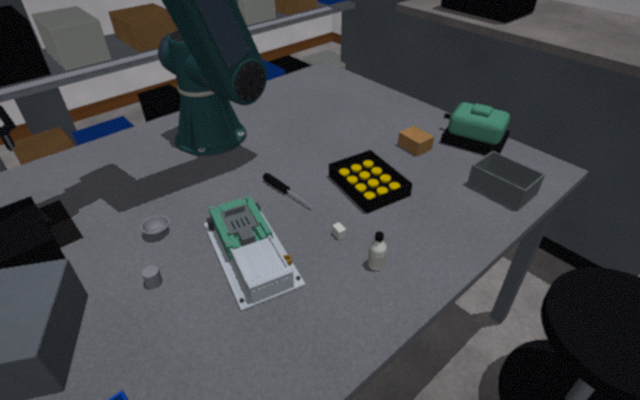

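```bash
cat > h.py <<'E'
import numpy as np,cv2
def cam(i,h=400): return h/2/np.tan(np.radians(i["fovy"])/2)
def cloud(d,i,fish=False):
    f=cam(i);v,u=np.mgrid[0:400,0:640];a=(u-i["cx"])/f;b=(v-i["cy"])/f
    if fish:
        r=np.hypot(a,b)+1e-9;k=np.tan(np.minimum(r,1.5))/r;a=a*k;b=b*k
    P=np.stack([a*d,b*d,d],-1);V=i["view"]
    return (P-V[:3,3])@V[:3,:3]
def proj(X,i,fish=False):
    c=i["view"][:3,:3]@np.asarray(X,float)+i["view"][:3,3];f=cam(i);x=c[:2]/c[2]
    if fish:
        r=np.hypot(*x)+1e-9;x=x*np.arctan(r)/r
    return x*f+[i["cx"],i["cy"]]
def plane_pt(uv,z,i,fish=False):
    f=cam(i);x=(np.array(uv,float)-[i["cx"],i["cy"]])/f
    if fish:
        r=np.hypot(*x)+1e-9;x=x*np.tan(r)/r
    R=i["view"][:3,:3].T;o=-R@i["view"][:3,3];w=R@np.r_[x,1]
    return o+w*(z-o[2])/w[2]
E
python3 - <<'E'
from bench import ctrl
from h import *
z=np.load("top0.npz");i=ctrl.camera_info("top");P=cloud(z["d"],i)
hsv=cv2.cvtColor(z["p"],cv2.COLOR_RGB2HSV)
roi=np.zeros((400,640),bool);roi[150:260,330:410]=1
m=roi&(hsv[...,0]>60)&(hsv[...,0]<95)&(hsv[...,1]>60)
g=m&(P[...,2]>50)&(P[...,2]<70); 
print(m.sum(),g.sum(),np.percentile(P[m][:,2],[5,50,95]))
print("green",cv2.minAreaRect(P[g][:,:2].astype(np.float32)))
a=roi&(P[...,2]>4)&(P[...,2]<80);print("all",a.sum(),cv2.minAreaRect(P[a][:,:2].astype(np.float32)))
uv=np.argwhere(m)[:,::-1];q=np.array([plane_pt(x,60,i)[:2] for x in uv],np.float32);print("rays green",cv2.minAreaRect(q))
w=ctrl.camera_info("wrist");s=ctrl.observe()
R=w["view"][:3,:3].T;o=-R@w["view"][:3,3]
from scipy.spatial.transform import Rotation as Ro
T=Ro.from_quat(s["tcp_rot"],scalar_first=True).as_matrix()
print("T",T,"cam in tool",T.T@(o-s["tcp_pos"]),T.T@R,w["fovy"],w["cx"],w["cy"])
E
```

```text
951 698 [32.49531835 56.41447598 63.87692879]
green ((482.3431701660156, -190.00253295898438), (110.57223510742188, 156.31707763671875), 75.44384002685547)
all 4346 ((551.8356323242188, -209.34100341796875), (271.1455993652344, 372.2494201660156), 89.69921875)
rays green ((482.60125732421875, -188.6932830810547), (111.78470611572266, 157.07855224609375), 75.42556762695312)
T [[-2.05124021e-04  2.55939946e-01 -9.66692662e-01]
 [ 1.70934151e-03 -9.66691180e-01 -2.55939917e-01]
 [-9.99998518e-01 -1.70490732e-03 -2.39197193e-04]] cam in tool [-143.26784522    1.31667457  -78.86634407] [[ 6.99203784e-05 -3.11372671e-01  9.50287880e-01]
 [ 9.99999979e-01  2.02688340e-04 -7.16495220e-06]
 [-1.90381302e-04  9.50287861e-01  3.11372679e-01]] 65.70646984690485 315.900220694632 203.94697164182708
```

```bash
cat >> h.py <<'E'
from scipy.spatial.transform import Rotation as Ro
def quat(yaw):
    z=-np.array([np.cos(yaw),np.sin(yaw),0]);x=np.array([0,0,-1.]);y=np.cross(z,x)
    return Ro.from_matrix(np.stack([x,y,z],1)).as_quat(scalar_first=True)
YAW=np.radians(-14.57);O=np.array([546.8,-206.0,0])
def U(x,y,z,o=None,yaw=None):
    yaw=YAW if yaw is None else yaw;o=O if o is None else o
    c,s=np.cos(yaw),np.sin(yaw);return [float(v) for v in o+[c*x-s*y,s*x+c*y,z]]
E
python3 - <<'E'
from bench import ctrl
from h import *
ctrl.grasp(20)
ctrl.reach(U(-60,0,260),quat(YAW));ctrl.wait(.3)
i=ctrl.camera_info("wrist");p,d=ctrl.get_image("wrist");np.savez("w0.npz",p=p,d=d,view=i["view"],fovy=i["fovy"],cx=i["cx"],cy=i["cy"])
q=p[:,:,::-1].copy()
for X in [(-145,-55,60),(-145,55,60),(12,55,60),(12,-55,60),(-13,0,58),(-96.5,0,73),(130,0,62),(-99.5,25,73),(-99.5,-25,73),(-29,16,58),(3,-16,58)]:
    u=proj(U(*X),i,True);cv2.circle(q,tuple(int(round(v)) for v in u),3,(0,0,255),1)
cv2.imwrite("pics/w0.png",q);s=ctrl.observe();print(s["t"],s["tcp_pos"],U(-60,0,260),s["contact_force"],s["gripper_width"])
E
```

```text
3.0833 [ 488.59676615 -191.2810066   259.92183805] [488.7295387380917, -190.90624205741938, 260.0] [-0.50316096  0.23822427  0.16412044] -0.0023159242927931465
```

View pics/w0.png

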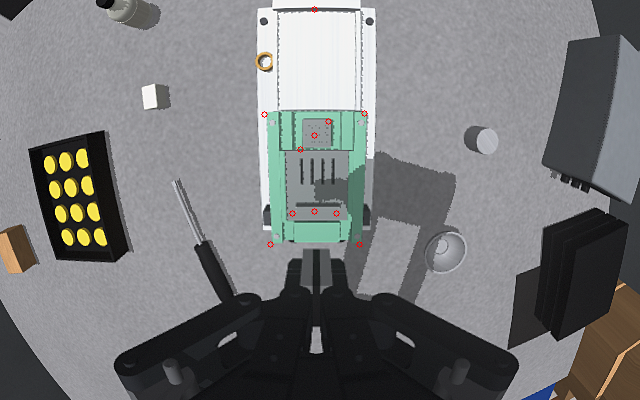

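The wrist view shows the controller at columns 268–367 and rows 111–242. The tab is near (317,133), the rib near (316,211), and the nut at (264,61) sits beside the shelf. My overlay sits about 2–3 px (3 mm) to the left, so I'll refine the pose from the green mask.

```bash
python3 - <<'E'
from h import *
z=np.load("w0.npz");i=dict(view=z["view"],fovy=float(z["fovy"]),cx=float(z["cx"]),cy=float(z["cy"]))
hsv=cv2.cvtColor(z["p"],cv2.COLOR_RGB2HSV);P=cloud(z["d"],i,True)
m=(hsv[...,0]>60)&(hsv[...,0]<95)&(hsv[...,1]>60);m[:100]=0;m[250:]=0;m[:,:255]=0;m[:,380:]=0
L=lambda Q:(Q[...,:2]-O[:2])@np.array([[np.cos(YAW),-np.sin(YAW)],[np.sin(YAW),np.cos(YAW)]])
g=m&(abs(P[...,2]-60)<4);print(m.sum(),g.sum(),np.percentile(P[m][:,2],[5,25,50,75,95]))
r=cv2.minAreaRect(P[g][:,:2].astype(np.float32));print("depth",r,L(np.array(r[0])))
uv=np.argwhere(g)[:,::-1];q=np.array([plane_pt(x,60,i,True)[:2] for x in uv],np.float32)
r=cv2.minAreaRect(q);print("rays",r,L(np.array(r[0])))
# local-frame outlines of tab, rib, shelf end from depth
lp=L(P);Z=P[...,2]
grey=(hsv[...,1]<50)
for n,c in dict(rib=grey&(Z>68)&(Z<78)&(abs(lp[...,0]+96)<15)&(abs(lp[...,1])<40),tab=grey&(abs(Z-58)<2.5)&(abs(lp[...,0]+13)<25)&(abs(lp[...,1])<25),stop=(abs(Z-62)<4)&(lp[...,0]>115)&(lp[...,0]<160)&(abs(lp[...,1])<60),shelf=(abs(Z-48)<3)&(lp[...,0]>10)&(lp[...,0]<140)&(abs(lp[...,1])<70)).items():
    print(n,c.sum(),np.percentile(lp[c],[1,99],axis=0).round(1).tolist() if c.any() else 0,np.median(Z[c]))
E
```

```text
6972 4435 [35.36455262 50.71159307 59.22205769 60.72213899 61.72366875]
depth ((483.901611328125, -192.44515991210938), (109.88897705078125, 155.9094696044922), 75.43030548095703) [-64.28553197  -2.70395396]
rays ((483.989013671875, -192.51858520507812), (109.9296646118164, 155.7898712158203), 75.37566375732422) [-64.18246933  -2.7530308 ]
rib 261 [[-96.9, -28.2], [-91.4, 20.3]] 73.62696386827326
tab 984 [[-37.1, -22.6], [5.0, 23.7]] 57.75856733244915
stop 811 [[131.6, -49.4], [142.2, 44.5]] 62.317184691951006
shelf 7645 [[17.2, -45.2], [131.6, 40.4]] 48.63682969662347
```

```bash
cat >> h.py <<'E'
O=np.array(U(1.5,-2,0))
E
python3 - <<'E'
from bench import ctrl
from h import *
ctrl.move_l(U(-10,0,110),quat(YAW),feed=150);ctrl.move_l(U(-10,0,66),feed=80);ctrl.wait(.2)
f0=ctrl.observe()["contact_force"];z=62
while z>43.5:
    ctrl.move_l(U(-10,0,z),feed=25);s=ctrl.observe();f=s["contact_force"]-f0
    print(z,s["tcp_pos"][2].round(2),f.round(1))
    if f[2]>18:break
    z-=1
ctrl.wait(.2);print(ctrl.observe()["tcp_pos"])
ctrl.move_l(U(-10,0,100),feed=120);
ctrl.move_l(U(-60,0,230),feed=200);ctrl.wait(.2);s=ctrl.observe();print(s["t"],s["contact_force"])
i=ctrl.camera_info("wrist");p,d=ctrl.get_image("wrist")
P=cloud(d,i,True)
np.savez("w1.npz",p=p,d=d,view=i["view"],fovy=i["fovy"],cx=i["cx"],cy=i["cy"])
cv2.imwrite("pics/w1.png",cv2.resize(p[0:300,200:440,::-1],None,fx=2,fy=2))
c=np.array(U(-13,0,0))[:2];m=(np.hypot(*(P[...,:2]-c).transpose(2,0,1))<10);print("tab top z",np.percentile(P[m][:,2],[10,50,90]))
E
```

```text
62 61.82 [-0.1 -1.2 -1.5]
61 60.93 [ 0.1 -1.  -1.1]
60 59.94 [-0.7 -1.  -0.4]
59 58.9 [-1.  -1.1 -0.8]
58 57.93 [-0.7 -1.6 -0.2]
57 57.03 [-0.5 -0.5 -0.6]
56 56.11 [-0.8 -1.2  0.8]
55 55.04 [-0.4 -1.2  2. ]
54 53.97 [ 0.2 -1.5  1.9]
53 52.91 [ 0.3 -1.3  0.5]
52 51.93 [ 0.2 -2.   1.2]
51 50.94 [ 1.5 -1.5  0.9]
50 49.94 [ 0.6 -1.8  0.1]
49 48.95 [-0.  -2.8  1. ]
48 47.94 [ 0.1 -1.6  1.1]
47 46.95 [ 1.6 -1.3  1.2]
46 46.05 [ 0.1 -2.2  3.2]
45 45.96 [-1.3 -0.8 10.5]
44 45.88 [-4.9  0.1 21.3]
[ 538.21399936 -205.90492692   45.88783202]
11.8667 [ 0.23519524 -0.66484216 -0.20305766]
tab top z [45.75081862 46.83102909 47.9393026 ]
```

View pics/w1.png

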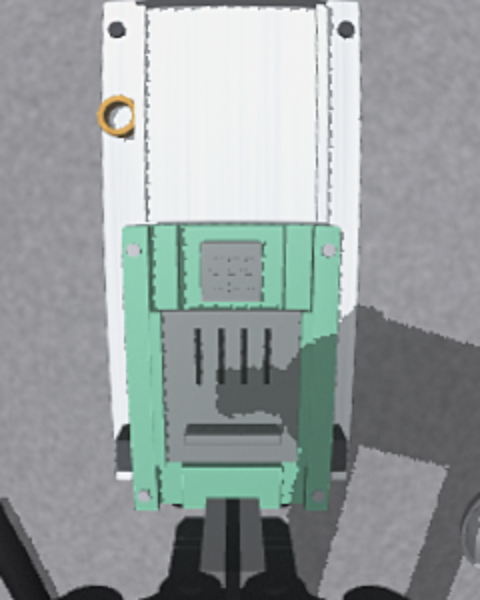

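The cover is still seated, with the rib at crop (233,435). The tab at (232,270) is down: the hard stop was felt at z=45.9 and depth gives 46.8. Next I push the rib.

```bash
python3 - <<'E'
from bench import ctrl
from h import *
ctrl.move_l(U(-119,0,110),feed=180);ctrl.move_l(U(-119,0,61.5),feed=70);ctrl.wait(.2)
f0=ctrl.observe()["contact_force"];u=np.array([np.cos(YAW),np.sin(YAW),0]);n=np.array([-u[1],u[0],0])
x=-119
while x<36:
    x=min(x+6,36)
    ctrl.move_l(U(x,0,61.5),feed=40);f=ctrl.observe()["contact_force"]-f0
    print(x,round(f@u,1),round(f@n,1),round(f[2],1),end=" | ")
    if np.linalg.norm(f)>15: print("STOP");break
s=ctrl.observe();print(s["t"],s["tcp_pos"])
i=ctrl.camera_info("wrist");p,d=ctrl.get_image("wrist");np.savez("w2.npz",p=p,d=d,view=i["view"],fovy=i["fovy"],cx=i["cx"],cy=i["cy"])
a,_=ctrl.get_image("top");b=cv2.resize(a[130:270,310:430,::-1],None,fx=3,fy=3)
cv2.imwrite("pics/w2.png",np.hstack([p[:,160:480,::-1],b[:400]]))
E
```

```text
-113 -1.3 -0.2 0.7 | -107 -2.2 -0.2 0.7 | -101 -1.5 -0.7 0.7 | -95 -1.7 -1.1 -0.6 | -89 -0.2 0.1 0.0 | -83 -0.7 -0.6 -0.5 | -77 -1.7 -0.8 -0.3 | -71 -0.8 0.2 0.6 | -65 -0.7 -1.3 0.1 | -59 -0.2 -0.7 -0.7 | -53 -1.2 -0.8 0.2 | -47 -0.5 -0.4 -0.2 | -41 -0.5 -0.0 -0.1 | -35 -0.2 -0.3 0.2 | -29 -0.7 -0.3 0.4 | -23 -0.4 0.0 -0.4 | -17 -0.8 -0.3 0.1 | -11 -0.9 -0.9 -0.3 | -5 -1.5 0.1 -0.2 | 1 -1.3 -0.9 0.2 | 7 -1.0 -0.1 -1.6 | 13 -1.1 -1.1 -0.3 | 19 -1.5 -0.8 0.7 | 25 -0.3 -1.0 0.1 | 31 -0.7 -1.0 0.8 | 36 -1.5 -0.4 0.1 | 21.625 [ 583.02886869 -217.52474515   61.54649818]
```

View pics/w2.png

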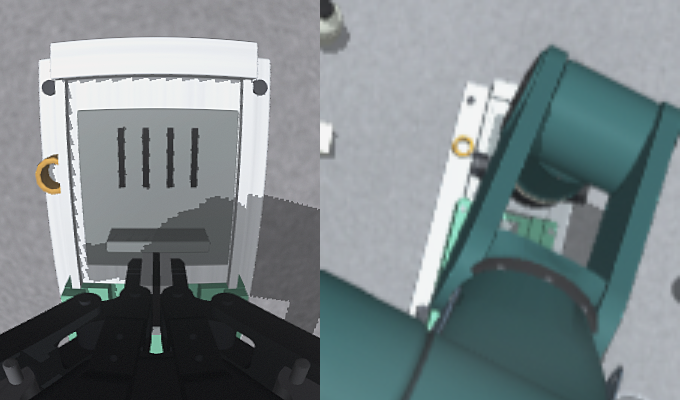

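The cover slid out over the shelf, with its front edge at row 109 and the rib at row 240, and it is straight. I back off, rise and measure it.

```bash
python3 - <<'E'
from bench import ctrl
from h import *
ctrl.move_l(U(30,0,61.5),feed=60);ctrl.move_l(U(30,0,100),feed=120)
ctrl.move_l(U(-10,0,230),feed=200);ctrl.wait(.3)
i=ctrl.camera_info("wrist");p,d=ctrl.get_image("wrist");P=cloud(d,i,True)
lp=(P[...,:2]-O[:2])@np.array([[np.cos(YAW),-np.sin(YAW)],[np.sin(YAW),np.cos(YAW)]]);Z=P[...,2]
hsv=cv2.cvtColor(p,cv2.COLOR_RGB2HSV)
c=(abs(lp[...,1])<60)&(lp[...,0]>0)&(lp[...,0]<145)
def st(n,m): print(n,m.sum(),np.percentile(lp[m],[1,99],axis=0).round(1).tolist(),np.percentile(Z[m],[5,50,95]).round(1))
grey=c&(hsv[...,1]<60)&(hsv[...,2]<170)
st("plate",grey&(abs(Z-53)<3));st("rib",grey&(abs(Z-71)<4));st("stop",c&(abs(Z-62)<3)&(lp[...,0]>120))
m=grey&(abs(Z-53)<3)
A=np.c_[lp[m],np.ones(m.sum())];print("slope",np.linalg.lstsq(A,Z[m],rcond=None)[0])
s=ctrl.observe();print(s["t"],s["contact_force"]);cv2.imwrite("pics/w3.png",p[:,100:540,::-1])
E
```

```text
plate 863 [[30.8, -44.0], [131.1, 43.2]] [51.5 54.1 55.4]
rib 162 [[47.5, -26.7], [53.5, 22.5]] [69.5 71.  72.5]
stop 1422 [[130.1, -47.8], [144.7, 46.7]] [60.9 62.6 63.8]
slope [ 2.85635823e-03 -2.10006745e-03  5.36803138e+01]
23.625 [-0.42541636 -0.34146717 -0.90645485]
```

View pics/w3.png

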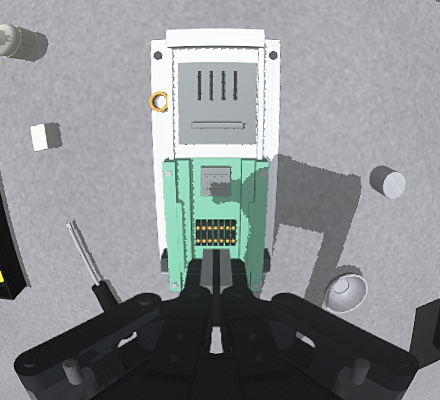

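```bash
python3 -c "
from bench import ctrl
print(ctrl.hand_in())"
```

```text
the job is handed in; nothing more can be done
None
```

I pressed the snap tab fully in, pushed the grey cover by its rib off the controller and onto the landing shelf, then raised the arm clear and handed the job in. The hand-in gives no verdict.

- **Tab:** With the fingers shut, I pressed it to its hard stop, felt at z = 45.9 mm with about 21 N. The camera depth afterwards read 46.8 mm, against 46 mm expected. The picture showed the cover still in its seat.
- **Cover:** The last wrist picture and depth put its centre at about x = 72.5 mm and y = −2 mm of the holder. The slope is about 0.003 rad, and the rib top is at z = 71 mm, which is shelf height. That is within all the limits.
- **Bystanders:** Those in view (nut, bottle, screwdriver, relay, motor and bowl) looked undisturbed. I judged that by eye and did not measure it. The carton was not in the last picture, but the arm never went near it.
- **Arm:** It was about 230 mm above the bench, with contact force around 1 N, which is sensor noise. The clock read 23.6 s.
- **Disagreements:** The top and wrist cameras placed the holder about 3.5 mm apart, so I used a point in between; this caused no trouble. The plate-top depth read 54 mm instead of 53 mm, within calibration error. My grey mask also picked up shelf pixels, so I took the cover's position from the rib rather than the plate's outline.

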